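# Put the pH meter away in the chest drawer

### The job

The titration is finished: lift the handheld pH meter off its sloping desk cradle and lay it flat, screen up, in the empty compartment of the open top drawer, setting it down rather than letting it drop. Then slide the drawer fully shut without slamming it, and leave all the glassware and other things on the bench standing where they are.

Things in the scene. Friction and masses are not known exactly. Their poses are not given: they have to be found in the camera images.
- meter_center (a point): Centre of the pH meter: loose grey plastic box with rubber ends, display and white keys on its face, 126 long x 56 wide x 30 mm thick, about 0.2 kg. x: along its length to the display end, where two sockets stick out 8 mm more; y: across the 56 mm; z: out of the screen. It starts leaning back in the cradle, sloping 28 degrees, display end high, screen facing up and to the cradle's front.
- cradle: Black desk cradle, fixed: base 130 x 90 x 8 mm, back plate 36 mm wide sloping 28 degrees (narrower than the meter, so fingers pass on both sides), at its low end a lip 52 mm wide standing 14 mm over the plate, which stops the meter. Origin on the bench at the middle of the base; x from its low front to its high back, z up. The meter's centre starts 6 mm in front of the origin, 65 mm up.
- drawer_front (a point): Centre of the outer face of the top drawer's wooden front panel (306 wide x 66 high x 15 mm thick, centre 121 mm above the bench); moves with the drawer. x: the way it shuts, level, into the chest; y: left as one faces it; z up. Two steel knobs 25 mm across stick out 24 mm at y = -98 and +98 mm; between them the face is plain. Shut, the face is flush with the edge of the chest's top.
- chest_edge (a point): Fixed point: middle of the upper front edge of the wooden bench-top chest with two drawers, 310 wide x 290 deep x 170 mm high, top board 12 mm thick. x: from front to back of the chest, y left as one faces it, z up. Two notebooks (a 24 mm pile) and a wash bottle 180 mm high stand on its top, 100 mm or more behind this edge. The lower drawer is shut.
- drawer (a joint): How far the top drawer is open, m: 0 shut, 0.205 fully out; starts 0.175 to 0.205. About 2 N of friction. Its empty compartment, on the right as one faces it, in the frame of drawer_front: floor at z = -23 mm, x = 21 to 249 mm, y = -134 to 31 mm (the divider); walls stand 40 mm over the floor. The chest's top covers x beyond the joint's value. Left of the divider: stored hardware.
- flask: Conical glass flask, a bystander beside the cradle: 84 mm across the foot, 131 mm high, origin at the centre of its underside.
- beaker: Glass beaker, bystander, 70 mm across the rim, 90 mm high, origin at the centre of its underside.
- cylinder: Glass measuring cylinder, bystander, foot 64 mm across, 215 mm high, origin at the centre of its underside.
- bottle0: Clear glass reagent bottle with stopper, bystander, 68 mm across, 140 mm high, origin at the centre of its underside.
- bottle1: Amber glass reagent bottle with stopper, bystander, 60 mm across, 125 mm high, origin at the centre of its underside.
- bosshead: Grey metal boss head with two thumbscrews lying on the bench, bystander, 55 x 82 x 28 mm, origin at the centre of its underside.
Not all that is in view belongs to the job. What is shaped like the cradle but purple is not meant.

How it is judged:
By the outcome, as a careful person would: the job done as asked, in the order asked, and still so for the second after the job is handed in, with the robot touching nothing.
It also fails if it takes over 61 s, if anything falls off the work surface, if the arm or the gripper's body presses on something with over 40 N, if the wrist force passes 120 N, or if a joint passes its speed limit or range.

### The arm

A 7-joint arm with a two-finger parallel gripper is mounted at the origin on the work surface. World frame = base frame: x ahead of the robot, y to its left, z up, the work surface at z = 0. Lengths are in m, angles in degrees, forces in N, time in s.
With the tool pointing down it reaches from about 0.425 to 0.925 m from the base axis. Payload 6.8 kg.
Tool frame: the origin (TCP) lies at the very end of the fingers, on their centre line; the grasp point (between the pads) lies 19 mm behind it; z points along the fingers, y is the line along which they close (so a half turn about z gives the same grasp; the last joint's range is limited). The gripper opens to 88 mm and grips with 3 to 60 N. Pads are 20 mm wide; open, the fingers measure 115 mm over their backs; the gripper's body (75 mm by 178 mm) begins 61 mm behind the grasp point.
Start: joints at [-75.235, 27.33, 1.283, 89.118, -0.659, 63.558, -4.761], TCP at [0.241, 0.63, 0.223] pointing down, gripper open.
Joint ranges: [-169.35, 169.35], [-19.33, 120.38], [-80.79, 83.38], [13.8, 139.57], [-78.32, 258.32], [9.67, 109.79], [-169.56, 169.56]. Speed limits (degrees/s): [136.94, 136.94, 180, 180, 180, 180, 180].

### API

Orientations are given as [roll, pitch, yaw] about the fixed x, y, z axes, in that order (R = Rz(yaw) Ry(pitch) Rx(roll)).
In Python, from plant import manip, viewer, nets gives the robot as it stands. The module is installed in compiled form; this text tells all that it offers.
- The arm moves only by the shell command python3 -m handwheel 'ROWS' [FORCE]. ROWS is JSON, a list of rows, each a list of 3 entries, a list of its own where there are three numbers: the gripper command: -1 is shut, 1 is fully open, values between are in proportion, then the shift along the tool's x, y, z in mm, then the turn about the tool's z in rad. A call has 1 to 5 rows; each row shifts and turns the commanded pose from where the row before left it, along the tool's axes as they then stand; what a row does not reach is not made up. A row lasts 1/12 s, in which the tool goes at most 41.7 mm and 7.16 degrees, less where a joint would pass 70% of its speed; a pose out of reach is approached as far as the arm can. A call is refused whole if a number of a shift passes 41.7 or a number of a turn 0.125, either way. A call with a gripper value outside its range is refused whole. The fingers move at their own pace and stop on an object; FORCE is the grip in N (left out, the last holds). Time passes only in rows, so rows that do not move let the fingers close. It gives the time, the measured TCP pose, the force, the opening and the grip force at its end, in the units of the state.
- manip.observe(): the state, without advancing time (a new reading comes with each control period).
- viewer.capture(name): name is "side" or "top"; returns a dict with "frame" (384x512x3 uint8, red, green, blue), "depth" (384x512 float32, m along the optical axis (not along the pixel's ray), 0 where there is no reading), "fx", "fy", "cx", "cy" (pixels), "k1" (the pictures are not rectified: a ray, as slopes to the right and down, at radius r is drawn at 1 + k1 r^2 times it, then the intrinsics apply), "eye" and "attitude" of the camera in the world. Camera axes: x right, y down, z forward; pixel columns grow to the right and rows downward; lengths in m; the calibration is good to about 2 mm. A picture is of the moment at which its call begins.
- manip.sign_off(): hands the job in; it is judged then, once.
Trained networks look in the newest picture that a camera, given by its name, has taken for a name from the list of things; names that differ only in an ending like _2 or _b are one class to them, and where a whole thing is asked for, a point or a joint stands for the part that bears it (a point fixed in the world has none). Each returns a list of dicts, best first, with "p" (0 to 1); they miss things now and then, are a little off and sometimes report something else, mostly with a low value. They report only what shows in the picture. A call takes as long as a camera call. They do not tell look-alikes from the thing itself.
- nets.look_for(camera, target): "position" ([x, y, z] in m, in world coordinates, good to about 4 mm: the middle of the surface that is visible of it).
- nets.place_of(camera, target): "position" ([x, y, z] in m, in world coordinates, good to about 4 mm: a listed point, or the origin of a listed thing).
The state is a dict: "clock": time; "joint_pos": joint angles; "qvel": joint speeds; "tau": joint torques, N m; "tool_pos": TCP position; "orientation": TCP orientation; "force": force on the tool from outside, world axes, zero at the start; "wrist_torque": the same for the moment, N m; "grip_width": opening from 0.0 (shut) to 1.0 (fully open); "grasp_force": force on a finger pad.
Only numpy, scipy, OpenCV 4.12 (cv2) and the standard library are available. Lean on these libraries where they do the work, as an engineer would, in place of code of your own. Each camera call takes 0.05 s, during which the arm holds its last target. There are 200 camera calls.

## Working session

There is one attempt and no reset: what is moved stays moved. The work goes in short steps, Python scripts to look and compute and a shell command to move; the robot and the scene stay as the last step left them, time stands still between calls to the robot, and variables do not carry over. Pictures are saved under pics/ and viewed, at most 10 in all, crops included, and the job is handed in when it is done.

```bash
mkdir -p pics; ls
cat > h.py <<'E'
import numpy as np,cv2,json
from plant import manip,viewer,nets
from scipy.spatial.transform import Rotation as R
def cloud(c):
    h,w=c["depth"].shape
    u,v=np.meshgrid(np.arange(w),np.arange(h))
    K=np.array([[c["fx"],0,c["cx"]],[0,c["fy"],c["cy"]],[0,0,1.]])
    p=cv2.undistortPoints(np.stack([u,v],-1).reshape(-1,1,2).astype(np.float64),K,np.array([c["k1"],0,0,0,0.])).reshape(h,w,2)
    P=np.concatenate([p,np.ones((h,w,1))],-1)*c["depth"][...,None]
    return P
E
python3 - <<'E'
from h import *
print(manip.observe())
for n in("side","top"):
    c=viewer.capture(n); cv2.imwrite(f"pics/{n}0.png",c["frame"][...,::-1]); np.save(f"{n}0.npy",c,allow_pickle=True)
    print(n,c["eye"],c["attitude"],c["fx"],c["cx"],c["k1"])
    for t in["meter_center","cradle","drawer_front","chest_edge","drawer","flask","beaker","cylinder","bottle0","bottle1","bosshead"]:
        for f in(nets.place_of,nets.look_for):
            try: print(t,f.__name__[:5],[(np.round(d["position"],3).tolist(),round(d["p"],2)) for d in f(n,t)[:4]])
            except Exception as e: print(t,f.__name__[:5],e)
E
```

```text
pics
{'clock': 0.0, 'joint_pos': array([-75.23587464,  27.3775102 ,   1.27995298,  89.17563773,
        -0.66104148,  63.55518842,  -4.76185506]), 'qvel': array([-0.03414207, -0.04088771,  0.050564  , -0.0514709 , -0.00387312,
       -0.06443846,  0.02269998]), 'tau': array([ 1.07205476e-04, -5.82865047e+01,  1.53482594e+00, -2.72614539e+01,
       -5.43039374e-02,  1.68922695e-02,  1.82538752e-04]), 'tool_pos': array([0.2412313 , 0.62981162, 0.22168132]), 'orientation': array([-1.79899128e+02,  5.59233539e-03,  1.59041956e+02]), 'force': array([-0.30546349,  0.21815794,  0.66332262]), 'wrist_torque': array([-0.01237152, -0.02348502,  0.06967469]), 'grasp_force': 0.0, 'grip_width': 0.9980254682118724}
side [ 0.49215078 -1.37354328  1.04672312] [-127.16016258    0.29392223   -6.26151392] 480.88005215561736 251.13541948271293 0.0260087345160038
meter_center call [([0.556, -0.339, 0.062], 0.88), ([0.74, -0.2, 0.001], 0.19)]
meter_center call [([0.557, -0.357, 0.079], 0.91)]
cradle call [([0.47, -0.677, -0.003], 0.96), ([0.562, -0.34, -0.001], 0.71)]
cradle call [([0.469, -0.692, 0.005],
[... 2196 characters left out ...]
7)]
flask call [([0.598, -0.135, 0.058], 0.55)]
beaker call [([0.418, -0.229, -0.001], 0.8)]
beaker call [([0.416, -0.233, 0.012], 0.86), ([0.556, -0.342, 0.085], 0.19)]
cylinder call [([0.701, -0.344, -0.002], 0.78)]
cylinder call [([0.692, -0.34, 0.058], 0.59), ([0.417, -0.232, 0.011], 0.5)]
bottle0 call [([0.739, -0.203, 0.003], 0.92), ([0.77, -0.053, -0.001], 0.59)]
bottle0 call [([0.729, -0.198, 0.086], 0.85), ([0.418, -0.232, 0.011], 0.66)]
bottle1 call [([0.739, -0.203, 0.003], 0.92), ([0.77, -0.053, -0.001], 0.59)]
bottle1 call [([0.729, -0.198, 0.086], 0.85), ([0.418, -0.232, 0.011], 0.66)]
bosshead call [([0.433, -0.045, 0.001], 0.65)]
bosshead call [([0.433, -0.043, 0.028], 0.81)]
```

View pics/side0.png

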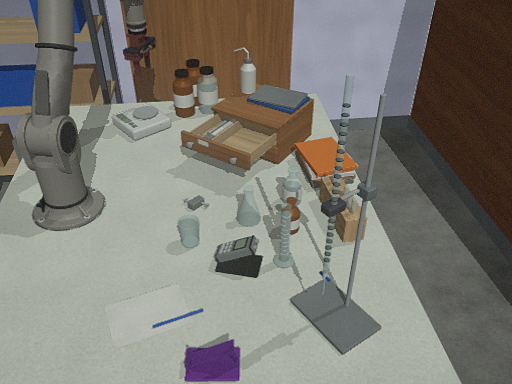

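View pics/top0.png

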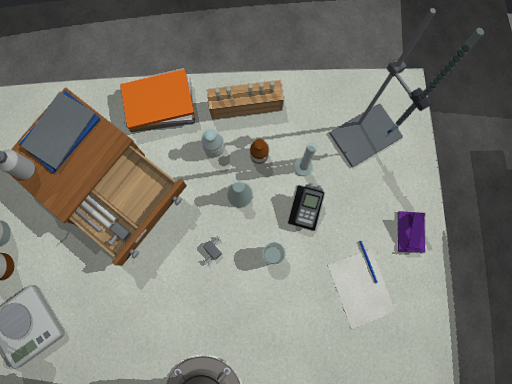

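Run:
```python
from h import *
# world clouds, check attitude convention
W={}
for n in("side","top"):
    c=np.load(f"{n}0.npy",allow_pickle=True).item(); P=cloud(c)
    Rm=R.from_euler("xyz",c["attitude"],degrees=True).as_matrix()
    w=P@Rm.T+np.array(c["eye"]); w[c["depth"]==0]=np.nan; W[n]=w
    m=np.hypot(w[...,0]-.557,w[...,1]+.34)<.085; m&=(w[...,2]>.035)&(w[...,2]<.14)
    q=w[m]; 
    # RANSAC plane tilt ~28
    rng=np.random.default_rng(0);best=None;bc=0
    for i in range(1500):
        a=q[rng.choice(len(q),3,False)];nn=np.cross(a[1]-a[0],a[2]-a[0]);l=np.linalg.norm(nn)
        if l<1e-6: continue
        nn/=l; nn*=np.sign(nn[2])
        if not .8<nn[2]<.95: continue
        k=(abs((q-a[0])@nn)<.003).sum()
        if k>bc: bc=k;best=(nn,a[0])
    nn,a=best; i=q[abs((q-a)@nn)<.004]; cen=i.mean(0); nn=np.linalg.svd(i-cen)[2][2]; nn*=np.sign(nn[2])
    ex=-np.array([nn[0],nn[1],0]); ex/=np.linalg.norm(ex); yaw=np.degrees(np.arctan2(ex[1],ex[0]))
    X=np.cross(np.cross(nn,ex),nn); Y=np.cross(nn,X)
    rect=cv2.minAreaRect(np.c_[(i-cen)@X,(i-cen)@Y].astype(np.float32)*1000)
    ctr=cen+X*rect[0][0]/1e3+Y*rect[0][1]/1e3
    print(n,bc,len(q),"n",nn,"tilt",np.degrees(np.arccos(nn[2])),"yaw",yaw,"rect",rect,"ctr face",ctr,"center",ctr-nn*.015)
    # chest top / drawer front
    w2=w.reshape(-1,3); t=w2[(abs(w2[:,2]-.17)<.006)&(w2[:,1]>.1)]
    if len(t)>100: print("chesttop",len(t),cv2.minAreaRect((t[:,:2]*1000).astype(np.float32)))
    t=w2[(abs(w2[:,2]-.154)<.005)&(w2[:,1]>-.1)&(w2[:,0]<.75)&(w2[:,0]>.3)]
    print("frontrim",len(t),cv2.minAreaRect((t[:,:2]*1000).astype(np.float32)))
```

```text
side 391 808 n [-0.445553    0.11869387  0.8873524 ] tilt 27.45758642854825 yaw -14.916977737401186 rect ((-3.556934356689453, 1.9238357543945312), (51.84931182861328, 113.69342803955078), 87.10572814941406) ctr face [ 0.55175082 -0.34342149  0.07943491] center [ 0.55843412 -0.34520189  0.06612463]
chesttop 2591 ((679.2106323242188, 955.189208984375), (2701.780517578125, 1571.4061279296875), 0.11303596198558807)
frontrim 576 ((533.328857421875, 640.1299438476562), (442.66717529296875, 1239.039306640625), 0.8874830603599548)
top 508 760 n [-0.44277056  0.13588995  0.8862777 ] tilt 27.59083246679322 yaw -17.061683423015293 rect ((-1.296539306640625, 0.2083454132080078), (47.417659759521484, 111.20228576660156), 89.42876434326172) ctr face [ 0.55112961 -0.33932445  0.07896365] center [ 0.55777116 -0.3413628   0.06566948]
chesttop 5224 ((725.1957397460938, 382.48297119140625), (294.61859130859375, 311.88043212890625), 50.22929000854492)
frontrim 566 ((572.06494140625, 197.78048706054688), (197.71847534179688, 305.1974182128906), 50.58869552612305)
```

The side picture shows the grey meter on the black cradle at about (237,248). The purple decoy is at (212,360) and the open drawer at (230,140). The top picture shows the meter at (308,207) with its display end up, and the empty compartment at (137,180). The nets and the fitted depth planes agree:

| Item | Value |
|---|---|
| Meter centre | (0.5575, -0.341, 0.065), yaw -16° |
| Drawer face | (0.512, 0.1215) |
| Drawer yaw | 50.6° |
| Drawer opening | about 0.194 |

I'm moving above the meter now.

```bash
python3 -m handwheel '[[1,[0,0,-40],0],[1,[0,0,-40],-0.087],[1,[-28.3,-20.5,0],0],[1,[-28.3,-20.5,0],0],[1,[-28.3,-20.5,0],0]]'
python3 -m handwheel '[[1,[-28.3,-20.5,0],0],[1,[-28.3,-20.5,0],0],[1,[-28.3,-20.5,0],0],[1,[-28.3,-20.5,0],0],[1,[-28.3,-20.5,0],0]]'
python3 -m handwheel '[[1,[-28.3,-20.5,0],0],[1,[-28.3,-20.5,0],0],[1,[-28.3,-20.5,0],0],[1,[-28.3,-20.5,0],0],[1,[-12.7,-33.3,0],0]]'
python3 -m handwheel '[[1,[-12.7,-33.3,0],0],[1,[-12.7,-33.3,0],0],[1,[-12.7,-33.3,0],0],[1,[-12.7,-33.3,0],0],[1,[-12.7,-33.3,0],0]]'
python3 -m handwheel '[[1,[-12.7,-33.3,0],0],[1,[-12.7,-33.3,0],0],[1,[-12.7,-33.3,0],0],[1,[-12.7,-33.3,0],0],[1,[-12.7,-33.3,0],0]]'
python3 -m handwheel '[[1,[-12.7,-33.3,0],0],[1,[-12.7,-33.3,0],0],[1,[-12.7,-33.3,0],0],[1,[-12.7,-33.3,0],0],[1,[0,0,0],0]]'
```

```text
clock: 2.62
tool_pos: [0.3066, 0.5475, 0.3035]
orientation: [179.9, 0.0, 164.1]
force: [0.6, 0.4, 0.5]
grip_width: 0.999
grasp_force: 0.0
clock: 3.03
tool_pos: [0.4148, 0.4089, 0.3029]
orientation: [180.0, 0.0, 164.0]
force: [0.7, -0.1, -0.2]
grip_width: 1.0
grasp_force: 0.0
clock: 3.45
tool_pos: [0.5059, 0.264, 0.3026]
orientation: [180.0, 0.1, 164.0]
force: [0.6, -0.7, 0.4]
grip_width: 1.002
grasp_force: 0.0
clock: 3.87
tool_pos: [0.5184, 0.0856, 0.3029]
orientation: [180.0, 0.0, 164.0]
force: [0.8, -0.2, -0.3]
grip_width: 1.0
grasp_force: 0.0
clock: 4.28
tool_pos: [0.5336, -0.0919, 0.303]
orientation: [180.0, 0.0, 164.0]
force: [-0.2, -0.6, 0.2]
grip_width: 1.0
grasp_force: 0.0
clock: 4.7
tool_pos: [0.5443, -0.2405, 0.3031]
orientation: [-179.8, 0.1, 163.5]
force: [-0.8, 0.5, -0.4]
grip_width: 0.998
grasp_force: 0.0
```

```bash
python3 -m handwheel '[[1,[-12.5,-31,0],0],[1,[-12.5,-31,0],0],[1,[-12.5,-31,0],0],[1,[0,0,40],0],[1,[0,0,40],0]]'
python3 -m handwheel '[[1,[0,0,40],0],[1,[0,0,30],0],[1,[0,0,0],0]]'
python3 - <<'E'
from h import *
s=manip.observe();print(s["tool_pos"],s["orientation"],s["joint_pos"])
c=viewer.capture("side");f=c["frame"][180:330,150:350,::-1];cv2.imwrite("pics/s1.png",cv2.resize(f,None,fx=4,fy=4))
print(nets.place_of("side","meter_center")[:2])
E
```

```text
clock: 5.12
tool_pos: [0.5572, -0.3358, 0.2241]
orientation: [-179.9, 0.4, 163.8]
force: [-0.4, 0.6, -1.0]
grip_width: 0.998
grasp_force: 0.0
clock: 5.37
tool_pos: [0.5529, -0.329, 0.1461]
orientation: [179.9, -0.6, 164.1]
force: [-0.1, 0.7, -0.6]
grip_width: 1.001
grasp_force: 0.0
[ 0.55289207 -0.32903224  0.14612386] [179.88118512  -0.62630224 164.05139732] [  5.98008361  31.20151211  27.01154277  98.6092939  -16.68064284
  54.8623405  113.52881935]
[{'position': [0.5569, -0.3409, 0.065], 'p': 0.65}]
```

View pics/s1.png

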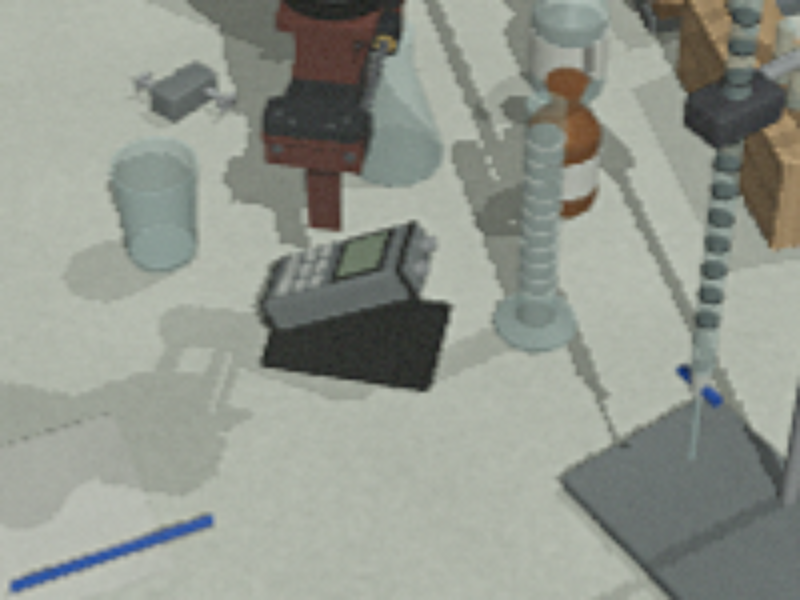

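The crop shows the open gripper hanging over the meter at about (330,200), with the cylinder, flask and beaker clear of it. The tool's y is slightly off, so I'll let it settle before correcting.

```bash
python3 -m handwheel '[[1,[0,0,0],0],[1,[0,0,0],0],[1,[0,0,0],0]]'
```

```text
clock: 5.72
tool_pos: [0.5576, -0.3327, 0.1551]
orientation: [-180.0, 0.2, 164.0]
force: [-0.3, -0.0, -0.1]
grip_width: 1.005
grasp_force: 0.0
```

```bash
python3 -m handwheel '[[1,[1,-7.8,20],0],[1,[0,0,30],0],[1,[0,0,20],0],[1,[0,0,10],0],[1,[0,0,0],0]]'; python3 -m handwheel '[[1,[0,0,10],0],[1,[0,0,0],0],[1,[0,0,0],0]]'
```

```text
clock: 6.13
tool_pos: [0.5526, -0.3385, 0.0714]
orientation: [180.0, -0.1, 164.0]
force: [0.5, 0.5, 0.4]
grip_width: 1.002
grasp_force: 0.0
clock: 6.38
tool_pos: [0.5538, -0.3395, 0.0634]
orientation: [-180.0, 0.1, 164.0]
force: [0.0, -1.0, 0.8]
grip_width: 1.0
grasp_force: 0.0
```

```bash
python3 -m handwheel '[[1,[0,0,11],0],[1,[0,0,0],0],[-1,[0,0,0],0],[-1,[0,0,0],0],[-1,[0,0,0],0]]' 15;python3 -m handwheel '[[-1,[0,0,0],0],[-1,[0,0,0],0],[-1,[0,0,0],0],[-1,[0,0,0],0],[-1,[0,0,0],0]]'
```

```text
clock: 6.8
tool_pos: [0.5534, -0.3394, 0.0519]
orientation: [-180.0, 0.0, 164.0]
force: [-0.7, -1.3, -0.6]
grip_width: 0.815
grasp_force: 0.0
clock: 7.22
tool_pos: [0.5536, -0.3401, 0.0521]
orientation: [-179.9, 0.1, 164.0]
force: [0.8, -2.9, 0.5]
grip_width: 0.639
grasp_force: 14.9
```

```bash
python3 -m handwheel '[[-1,[0,0,-5],0],[-1,[0,0,-15],0],[-1,[0,0,-30],0],[-1,[0,0,-35],0],[-1,[0,0,-35],0]]' 18;python3 -m handwheel '[[-1,[0,0,-35],0],[-1,[0,0,-35],0],[-1,[0,0,-20],0],[-1,[0,0,0],0],[-1,[0,0,0],0]]'
python3 - <<'E'
from h import *
s=manip.observe();print(s["tool_pos"],s["orientation"],s["force"],s["wrist_torque"],s["joint_pos"])
c=viewer.capture("side");f=c["frame"][100:300,150:350,::-1];cv2.imwrite("pics/s2.png",cv2.resize(f,None,fx=3,fy=3))
print(nets.place_of("side","meter_center")[:2],nets.place_of("side","drawer_front")[:1])
E
```

```text
clock: 7.63
tool_pos: [0.5519, -0.3377, 0.1718]
orientation: [179.9, -0.2, 164.0]
force: [0.8, -0.3, -2.6]
grip_width: 0.639
grasp_force: 17.9
clock: 8.05
tool_pos: [0.5531, -0.3386, 0.2619]
orientation: [179.9, 0.0, 164.0]
force: [-1.1, 0.3, -4.0]
grip_width: 0.634
grasp_force: 17.9
[ 0.55314241 -0.3385642   0.26185299] [1.79947570e+02 1.75520182e-02 1.64049996e+02] [-1.05028906  0.31071724 -3.9841958 ] [-0.05604398  0.01021081 -0.00227132] [  4.57018526  24.94128589  29.93900427  91.99044708 -13.31404252
  66.63144181 111.55657277]
[] [{'position': [0.5094, 0.119, 0.1228], 'p': 0.7}]
```

View pics/s2.png

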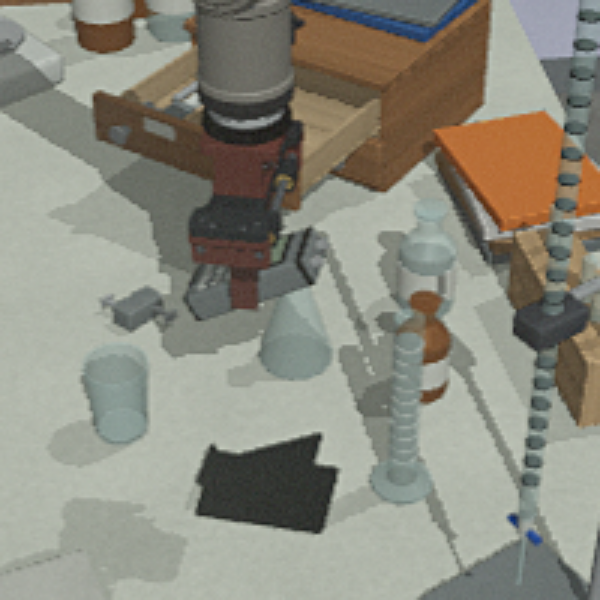

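The crop shows the meter held between the fingers at (245,280), still sloping 28°, and the cradle empty at (268,480). I'm carrying it over the drawer.

```bash
python3 -m handwheel '[[-1,[3,15,0],0],[-1,[5.5,30,0],0],[-1,[5.5,33,0],0],[-1,[5.5,33,0],0],[-1,[5.5,33,0],0]]'
python3 -m handwheel '[[-1,[5.5,33,0],0],[-1,[5.5,33,0],0],[-1,[5.5,33,0],0],[-1,[5.5,33,0],0],[-1,[5.5,33,0],0]]'
python3 -m handwheel '[[-1,[5.5,33,0],0],[-1,[5.5,33,0],0],[-1,[5.5,33,0],0],[-1,[5.5,33,0],0],[-1,[5.5,33,0],0]]'
python3 -m handwheel '[[-1,[3,20,0],0],[-1,[2,10,0],0],[-1,[0,0,0],0.102],[-1,[0,0,0],0.102],[-1,[0,0,0],0.102]]'
python3 -m handwheel '[[-1,[0,0,0],0.102],[-1,[0,0,0],0],[-1,[0,0,0],0],[-1,[0,0,0],0]]'
python3 - <<'E'
from h import *
s=manip.observe();print(s["tool_pos"],s["orientation"],s["joint_pos"])
for n in("side","top"):
    c=viewer.capture(n);print(nets.place_of(n,"meter_center")[:2],nets.place_of(n,"drawer_front")[:1],nets.place_of(n,"chest_edge")[:1])
    f=c["frame"][60:240,130:370] if n=="side" else c["frame"][80:280,40:240]
    cv2.imwrite(f"pics/{n}3.png",cv2.resize(f[...,::-1],None,fx=3,fy=3))
E
```

```text
clock: 8.62
tool_pos: [0.5677, -0.1921, 0.2596]
orientation: [-180.0, -0.2, 164.0]
force: [1.2, 0.3, -3.0]
grip_width: 0.635
grasp_force: 17.9
clock: 9.03
tool_pos: [0.5866, -0.0259, 0.2598]
orientation: [-179.9, -0.2, 164.0]
force: [0.9, -0.2, -2.3]
grip_width: 0.639
grasp_force: 17.9
clock: 9.45
tool_pos: [0.6055, 0.14, 0.2595]
orientation: [-179.9, -0.2, 164.0]
force: [1.4, -0.2, -2.6]
grip_width: 0.638
grasp_force: 17.9
clock: 9.87
tool_pos: [0.6095, 0.1673, 0.2601]
orientation: [-179.8, -0.1, 146.1]
force: [0.1, -0.5, -2.9]
grip_width: 0.636
grasp_force: 17.9
clock: 10.2
tool_pos: [0.6099, 0.168, 0.261]
orientation: [-179.9, -0.0, 140.8]
force: [-0.1, 0.0, -3.1]
grip_width: 0.634
grasp_force: 17.9
[0.60992697 0.16795483 0.26100026] [-1.79924889e+02 -2.20169924e-02  1.40769612e+02] [-40.17038867  22.79835635  25.92953204  94.07570572 -10.68924067
  65.67101005  39.20169349]
[{'position': [0.612, 0.1659, 0.2734], 'p': 0.66}] [{'position': [0.5107, 0.1221, 0.1261], 'p': 0.7}] [{'position': [0.6393, 0.2688, 0.1679], 'p': 0.56}]
[{'position': [0.6121, 0.1684, 0.2751], 'p': 0.63}] [{'position': [0.5112, 0.1228, 0.118], 'p': 0.87}] [{'position': [0.6382, 0.2682, 0.1739], 'p': 0.95}]
```

View pics/side3.png

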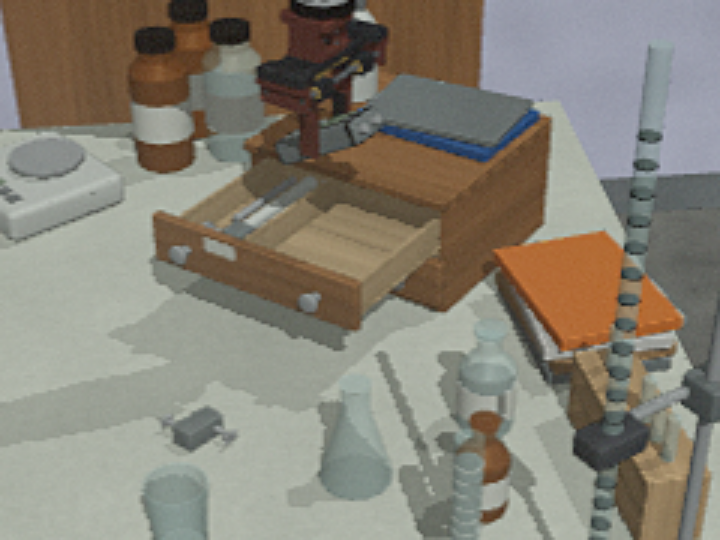

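The crop shows the meter over the open drawer at (320,135), lined up with the empty compartment at (340,240). I'm lowering it.

```bash
python3 -m handwheel '[[-1,[0,0,25],0],[-1,[0,0,35],0],[-1,[0,0,30],0],[-1,[0,0,20],0],[-1,[0,0,10],0]]' 10
python3 -m handwheel '[[-1,[0,0,4],0],[-1,[0,0,4],0],[-1,[0,0,3],0],[-1,[0,0,3],0],[-1,[0,0,0],0]]' 8
python3 -m handwheel '[[-1,[0,0,3],0],[-1,[0,0,3],0],[-1,[0,0,3],0],[-1,[0,0,0],0],[-1,[0,0,0],0]]'
```

```text
clock: 11.02
tool_pos: [0.6084, 0.1684, 0.1386]
orientation: [-179.8, -0.1, 140.7]
force: [-0.5, -0.3, -2.4]
grip_width: 0.637
grasp_force: 9.9
clock: 11.43
tool_pos: [0.6106, 0.1689, 0.1281]
orientation: [179.9, 0.0, 140.7]
force: [0.6, -0.4, -2.6]
grip_width: 0.642
grasp_force: 8.0
clock: 11.85
tool_pos: [0.6104, 0.1688, 0.1187]
orientation: [180.0, 0.0, 140.6]
force: [1.6, -1.0, -0.5]
grip_width: 0.639
grasp_force: 8.0
```

```bash
python3 -m handwheel '[[-1,[0,0,3],0],[-1,[0,0,3],0],[-1,[0,0,3],0],[-1,[0,0,0],0],[-1,[0,0,0],0]]'
python3 -m handwheel '[[-1,[0,0,2],0],[-1,[0,0,2],0],[-1,[0,0,0],0],[-1,[0,0,0],0]]'
python3 - <<'E'
from h import *
s=manip.observe();print(s["tool_pos"],s["force"])
for n in("side","top"):
    c=viewer.capture(n);print(nets.place_of(n,"meter_center")[:2],nets.place_of(n,"drawer_front")[:1])
    if n=="side":cv2.imwrite("pics/s4.png",cv2.resize(c["frame"][80:190,170:320,::-1],None,fx=5,fy=5))
E
```

```text
clock: 12.27
tool_pos: [0.6091, 0.169, 0.1087]
orientation: [-179.9, -0.1, 140.7]
force: [0.0, 0.8, -2.9]
grip_width: 0.632
grasp_force: 8.0
clock: 12.6
tool_pos: [0.6098, 0.1689, 0.1053]
orientation: [-180.0, -0.0, 140.7]
force: [0.4, 0.5, -2.6]
grip_width: 0.636
grasp_force: 8.0
[0.60980771 0.16888286 0.10528222] [ 0.39207139  0.5090139  -2.57975768]
[{'position': [0.6106, 0.1661, 0.115], 'p': 0.75}, {'position': [0.692, -0.3413, -0.0032], 'p': 0.19}] [{'position': [0.5106, 0.121, 0.1236], 'p': 0.61}]
[{'position': [0.6114, 0.166, 0.1169], 'p': 0.93}, {'position': [0.7698, -0.0517, 0.0012], 'p': 0.64}] [{'position': [0.5117, 0.1183, 0.1145], 'p': 0.78}]
```

View pics/s4.png

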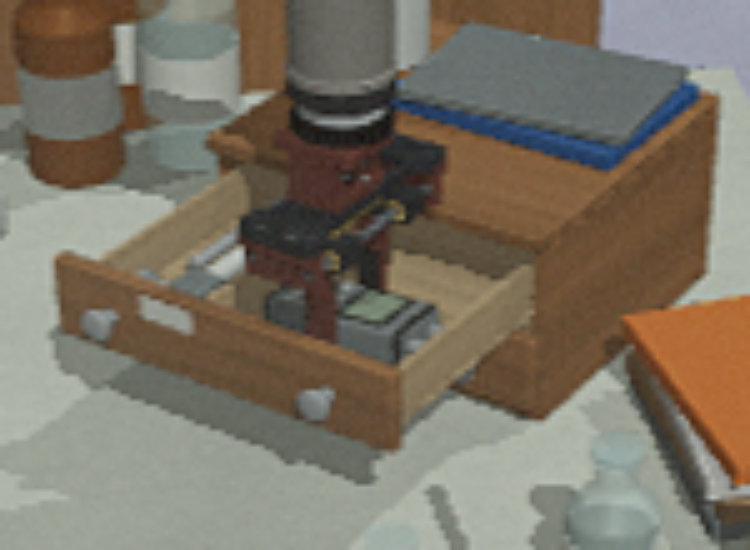

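The crop shows the meter almost flat in the compartment at (350,320), screen up. The force reading says the gripper still carries its weight, so I'm lowering until that is gone.

```bash
python3 -m handwheel '[[-1,[0,0,2],0],[-1,[0,0,0],0],[-1,[0,0,0],0]]' 5
python3 -m handwheel '[[-1,[0,0,1],0],[-1,[0,0,0],0],[-1,[0,0,0],0]]'
python3 - <<'E'
from h import *
c=viewer.capture("top");P=cloud(c)
w=P@R.from_euler("xyz",c["attitude"],degrees=True).as_matrix().T+np.array(c["eye"])
a=np.radians(50.6);d=w[...,:2]-[.5113,.121];x=d@[np.cos(a),np.sin(a)];y=d@[-np.sin(a),np.cos(a)]
for lo in range(-115,20,10):
    m=(abs(x-.1)<.02)&(y>lo/1e3)&(y<lo/1e3+.01)&(w[...,2]<.15)&(w[...,2]>.08); print(lo,m.sum(),np.median(w[...,2][m]) if m.any() else None)
E
```

```text
clock: 13.15
tool_pos: [0.6102, 0.1687, 0.1036]
orientation: [-180.0, -0.0, 140.6]
force: [-0.4, -0.2, -2.3]
grip_width: 0.636
grasp_force: 5.0
clock: 13.4
tool_pos: [0.6102, 0.1687, 0.1026]
orientation: [-180.0, -0.0, 140.6]
force: [-0.2, -0.7, -2.7]
grip_width: 0.639
grasp_force: 5.0
-115 41 0.12842632173435686
-105 44 0.12928692508745854
-95 43 0.13096306290419735
-85 24 0.13162502065484727
-75 0 None
-65 0 None
-55 0 None
-45 0 None
-35 0 None
-25 0 None
-15 21 0.12987439166739212
-5 43 0.12811746245914168
5 37 0.12673258331516224
15 43 0.0980826881159289
```

```bash
python3 -m handwheel '[[-1,[0,0,1],0],[-1,[0,0,0],0],[-1,[0,0,0],0]]' 4
python3 -m handwheel '[[-1,[0,0,1],0],[-1,[0,0,0],0],[-1,[0,0,0],0]]'
```

```text
clock: 13.7
tool_pos: [0.6102, 0.1687, 0.1016]
orientation: [180.0, -0.0, 140.6]
force: [0.6, -0.5, -2.4]
grip_width: 0.637
grasp_force: 4.0
clock: 13.95
tool_pos: [0.6105, 0.1688, 0.1012]
orientation: [180.0, 0.0, 140.6]
force: [-1.2, -0.0, 4.2]
grip_width: 0.637
grasp_force: 4.0
```

The force is now upward, so the meter is set down. I'm releasing it, rising, turning the tool to the drawer's yaw and moving in front of the face.

```bash
python3 -m handwheel '[[0.45,[0,0,0],0],[0.6,[0,0,0],0],[0.8,[0,0,0],0],[0.8,[0,0,0],0],[0.8,[0,0,0],0]]'
python3 -m handwheel '[[0.8,[0,0,-10],0],[0.8,[0,0,-30],0],[0.8,[0,0,-40],0],[0.8,[0,0,-40],0],[0.8,[0,0,0],0]]'
python3 - <<'E'
from h import *
s=manip.observe();print(s["tool_pos"],s["orientation"])
for n in("side","top"):
    c=viewer.capture(n);print(nets.place_of(n,"meter_center")[:1],nets.place_of(n,"drawer_front")[:1])
    if n=="side":cv2.imwrite("pics/s5.png",cv2.resize(c["frame"][80:190,170:320,::-1],None,fx=5,fy=5))
E
```

```text
clock: 14.37
tool_pos: [0.6102, 0.1688, 0.1005]
orientation: [-180.0, -0.0, 140.7]
force: [1.0, -0.2, 0.7]
grip_width: 0.894
grasp_force: 0.0
clock: 14.78
tool_pos: [0.6148, 0.1692, 0.2297]
orientation: [179.3, 0.4, 140.6]
force: [1.8, -0.6, 0.9]
grip_width: 0.902
grasp_force: 0.0
[0.61477154 0.1692076  0.22970559] [179.33744364   0.37125727 140.59275743]
[{'position': [0.6122, 0.1682, 0.1132], 'p': 0.73}] [{'position': [0.6144, 0.1662, 0.1112], 'p': 0.71}]
[{'position': [0.6131, 0.166, 0.1137], 'p': 0.86}] [{'position': [0.5105, 0.119, 0.1166], 'p': 0.75}]
```

View pics/s5.png

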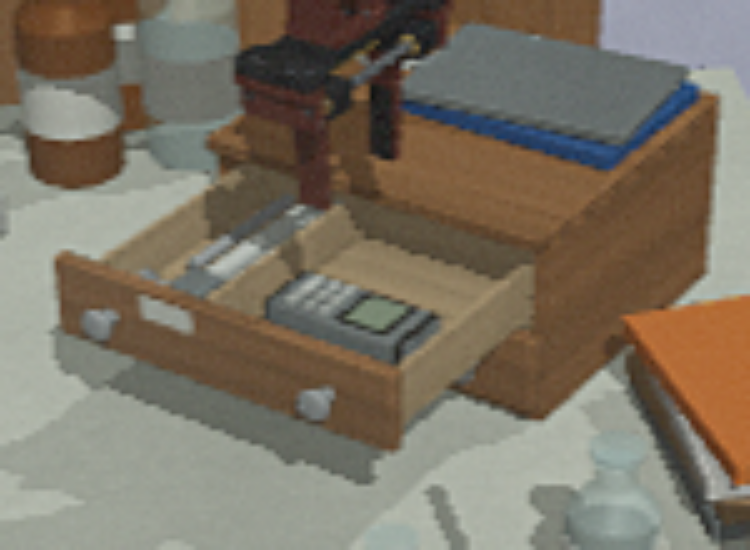

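The crop shows the meter lying flat, screen up, at (350,315) in the compartment, with the gripper clear of it. I'm moving in front of the drawer face with the fingers shut.

```bash
python3 -m handwheel '[[0.8,[0,0,-15],0],[-1,[15.5,-30,0],0],[-1,[15.5,-35,0],0],[-1,[16,-35,0],0],[-1,[0,-35,0],0]]' 10
python3 -m handwheel '[[-1,[0,-24,0],0],[-1,[0,0,0],0.121],[-1,[0,0,0],0.121],[-1,[0,0,0],0.121],[-1,[0,0,0],0.121]]'
python3 -m handwheel '[[-1,[0,0,0],0.121],[-1,[0,0,0],0.121],[-1,[0,0,0],0.121],[-1,[0,0,0],0.121],[-1,[0,0,0],0.121]]'
python3 -m handwheel '[[-1,[0,0,0],0.121],[-1,[0,0,0],0.121],[-1,[0,0,0],0.121],[-1,[0,0,0],0.121],[-1,[0,0,0],0]]'
python3 -m handwheel '[[-1,[0,0,0],0],[-1,[0,0,0],0]]'
```

```text
clock: 15.5
tool_pos: [0.4846, 0.095, 0.2339]
orientation: [-179.8, -0.2, 140.8]
force: [0.3, -0.5, 0.7]
grip_width: 0.637
grasp_force: 0.0
clock: 15.92
tool_pos: [0.4723, 0.0753, 0.2348]
orientation: [-179.9, -0.0, 112.6]
force: [0.3, 0.4, -0.8]
grip_width: 0.259
grasp_force: 0.0
clock: 16.33
tool_pos: [0.4723, 0.0754, 0.2346]
orientation: [-179.9, 0.1, 77.9]
force: [0.2, 0.6, 0.3]
grip_width: 0.001
grasp_force: 0.0
clock: 16.75
tool_pos: [0.4724, 0.0754, 0.2347]
orientation: [-180.0, 0.1, 50.3]
force: [0.4, -0.1, -0.7]
grip_width: 0.004
grasp_force: 0.0
clock: 16.92
tool_pos: [0.4728, 0.0755, 0.2352]
orientation: [-180.0, 0.1, 50.7]
force: [-0.4, 0.6, 0.2]
grip_width: 0.006
grasp_force: 0.0
```

```bash
python3 -m handwheel '[[-1,[0,0,30],0],[-1,[0,0,40],0],[-1,[0,0,35],0],[-1,[0,0,17],0],[-1,[0,0,0],0]]'
python3 -m handwheel '[[-1,[15,0,0],0],[-1,[15,0,0],0],[-1,[5,0,0],0],[-1,[4,0,0],0],[-1,[4,0,0],0]]'
python3 -m handwheel '[[-1,[4,0,0],0],[-1,[4,0,0],0],[-1,[4,0,0],0],[-1,[4,0,0],0],[-1,[4,0,0],0]]'
```

```text
clock: 17.33
tool_pos: [0.4702, 0.0748, 0.1102]
orientation: [-179.8, 0.4, 50.7]
force: [-0.1, 0.3, -0.2]
grip_width: 0.004
grasp_force: 0.0
clock: 17.75
tool_pos: [0.5007, 0.1087, 0.1143]
orientation: [180.0, -0.0, 50.6]
force: [-0.0, -0.4, 0.3]
grip_width: 0.005
grasp_force: 0.0
clock: 18.17
tool_pos: [0.5132, 0.1241, 0.1137]
orientation: [-180.0, 0.0, 50.5]
force: [-1.2, -1.4, 1.6]
grip_width: 0.008
grasp_force: 1.0
```

Contact made; I'm pushing the drawer in smoothly.

```bash
python3 -m handwheel '[[-1,[5,0,0],0],[-1,[6,0,0],0],[-1,[7,0,0],0],[-1,[7,0,0],0],[-1,[7,0,0],0]]'
python3 -m handwheel '[[-1,[7,0,0],0],[-1,[7,0,0],0],[-1,[7,0,0],0],[-1,[7,0,0],0],[-1,[7,0,0],0]]'
python3 -m handwheel '[[-1,[7,0,0],0],[-1,[7,0,0],0],[-1,[7,0,0],0],[-1,[7,0,0],0],[-1,[7,0,0],0]]'
python3 -m handwheel '[[-1,[7,0,0],0],[-1,[7,0,0],0],[-1,[6,0,0],0],[-1,[5,0,0],0],[-1,[4,0,0],0]]'
python3 -m handwheel '[[-1,[3,0,0],0],[-1,[3,0,0],0],[-1,[3,0,0],0],[-1,[3,0,0],0],[-1,[3,0,0],0]]'
python3 -m handwheel '[[-1,[3,0,0],0],[-1,[3,0,0],0],[-1,[2,0,0],0],[-1,[2,0,0],0],[-1,[2,0,0],0]]'
```

```text
clock: 18.58
tool_pos: [0.5341, 0.1494, 0.1136]
orientation: [180.0, -0.0, 50.5]
force: [-1.0, -1.8, 0.9]
grip_width: 0.005
grasp_force: 1.1
clock: 19.0
tool_pos: [0.5561, 0.1764, 0.1136]
orientation: [180.0, 0.0, 50.5]
force: [-0.4, -2.6, 0.6]
grip_width: 0.005
grasp_force: 1.2
clock: 19.42
tool_pos: [0.5784, 0.2034, 0.1136]
orientation: [-180.0, 0.0, 50.5]
force: [-0.4, -2.9, 0.6]
grip_width: 0.006
grasp_force: 1.2
clock: 19.83
tool_pos: [0.5967, 0.2261, 0.1136]
orientation: [-180.0, -0.0, 50.5]
force: [-0.6, -2.5, 1.1]
grip_width: 0.003
grasp_force: 1.0
clock: 20.25
tool_pos: [0.6059, 0.2372, 0.1136]
orientation: [-180.0, 0.0, 50.5]
force: [-0.7, -1.5, 0.4]
grip_width: 0.004
grasp_force: 1.0
clock: 20.67
tool_pos: [0.6136, 0.2465, 0.1136]
orientation: [-180.0, 0.0, 50.5]
force: [-2.1, -0.2, 0.7]
grip_width: 0.009
grasp_force: 1.0
```

```bash
python3 -m handwheel '[[-1,[2,0,0],0],[-1,[2,0,0],0],[-1,[2,0,0],0],[-1,[2,0,0],0],[-1,[2,0,0],0]]'
python3 -m handwheel '[[-1,[2,0,0],0],[-1,[1,0,0],0],[-1,[1,0,0],0],[-1,[1,0,0],0],[-1,[1,0,0],0]]'
python3 -m handwheel '[[-1,[1,0,0],0],[-1,[1,0,0],0],[-1,[1,0,0],0],[-1,[0,0,0],0]]'
```

```text
clock: 21.08
tool_pos: [0.62, 0.2542, 0.1136]
orientation: [-180.0, -0.0, 50.5]
force: [-1.8, -0.5, 1.2]
grip_width: 0.006
grasp_force: 1.0
clock: 21.5
tool_pos: [0.6237, 0.2586, 0.1136]
orientation: [-180.0, 0.0, 50.5]
force: [-2.4, -0.0, 0.2]
grip_width: 0.004
grasp_force: 0.9
clock: 21.83
tool_pos: [0.6259, 0.2611, 0.1136]
orientation: [180.0, -0.0, 50.5]
force: [-0.5, -0.2, -0.1]
grip_width: 0.005
grasp_force: 0.4
```

```bash
python3 -m handwheel '[[-1,[1,0,0],0],[-1,[1,0,0],0],[-1,[1,0,0],0],[-1,[0,0,0],0]]'
python3 -m handwheel '[[-1,[1,0,0],0],[-1,[1,0,0],0],[-1,[0,0,0],0]]'
```

```text
clock: 22.17
tool_pos: [0.6266, 0.2619, 0.1136]
orientation: [-179.9, 0.2, 50.5]
force: [-6.2, -5.1, 4.1]
grip_width: 0.007
grasp_force: 3.5
clock: 22.42
tool_pos: [0.6265, 0.2619, 0.1136]
orientation: [-179.9, 0.4, 50.4]
force: [-12.6, -8.2, 9.4]
grip_width: 0.003
grasp_force: 6.9
```

The drawer has hit its stop and the force has risen. I'm backing off and checking.

```bash
python3 -m handwheel '[[-1,[-4,0,0],0],[-1,[-10,0,0],0],[-1,[-30,0,0],0],[-1,[-40,0,0],0],[-1,[-20,0,0],0]]'
python3 -m handwheel '[[-1,[0,0,-30],0],[-1,[0,0,-40],0],[-1,[0,0,-30],0],[-1,[0,0,0],0]]'
python3 - <<'E'
from h import *
for n in("side","top"):
    c=viewer.capture(n);g=lambda t:[(np.round(d["position"],3).tolist(),round(d["p"],2)) for d in nets.place_of(n,t)[:2]]
    for t in["drawer_front","chest_edge","flask","beaker","cylinder","bottle0","bosshead"]:print(t,g(t))
    if n=="top":cv2.imwrite("pics/t6.png",cv2.resize(c["frame"][60:280,0:300,::-1],None,fx=2.6,fy=2.6))
    else:cv2.imwrite("pics/s6.png",cv2.resize(c["frame"][60:300,130:370,::-1],None,fx=2.5,fy=2.5))
E
```

```text
clock: 22.83
tool_pos: [0.5607, 0.1806, 0.1135]
orientation: [180.0, 0.1, 50.4]
force: [0.5, -0.8, 0.2]
grip_width: 0.003
grasp_force: 0.0
clock: 23.17
tool_pos: [0.5667, 0.1847, 0.2202]
orientation: [179.7, -0.6, 50.5]
force: [0.8, 0.2, 1.1]
grip_width: 0.003
grasp_force: 0.0
drawer_front [([0.634, 0.267, 0.124], 0.64)]
chest_edge [([0.638, 0.271, 0.167], 0.65)]
flask [([0.616, -0.13, -0.002], 0.6), ([0.636, 0.272, 0.169], 0.28)]
beaker [([0.419, -0.229, -0.0], 0.58)]
cylinder [([0.695, -0.342, -0.002], 0.72)]
bottle0 [([0.774, -0.052, -0.002], 0.83), ([0.744, -0.196, 0.004], 0.68)]
bosshead [([0.436, -0.044, 0.0], 0.74)]
drawer_front [([0.636, 0.269, 0.116], 0.66)]
chest_edge [([0.639, 0.269, 0.171], 0.61)]
flask [([0.612, -0.131, 0.003], 0.84)]
beaker [([0.414, -0.23, -0.0], 0.59)]
cylinder [([0.699, -0.346, -0.003], 0.6)]
bottle0 [([0.774, -0.054, -0.0], 0.68)]
bosshead [([0.436, -0.042, 0.001], 0.73), ([0.637, 0.27, 0.175], 0.71)]
```

View pics/s6.png

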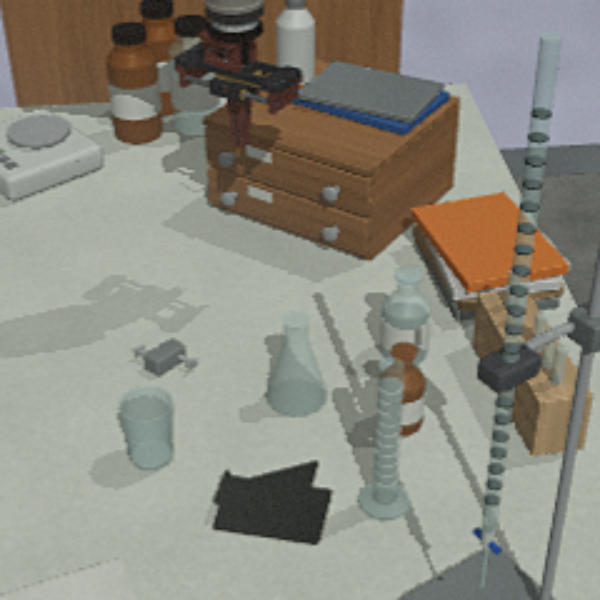

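View pics/t6.png

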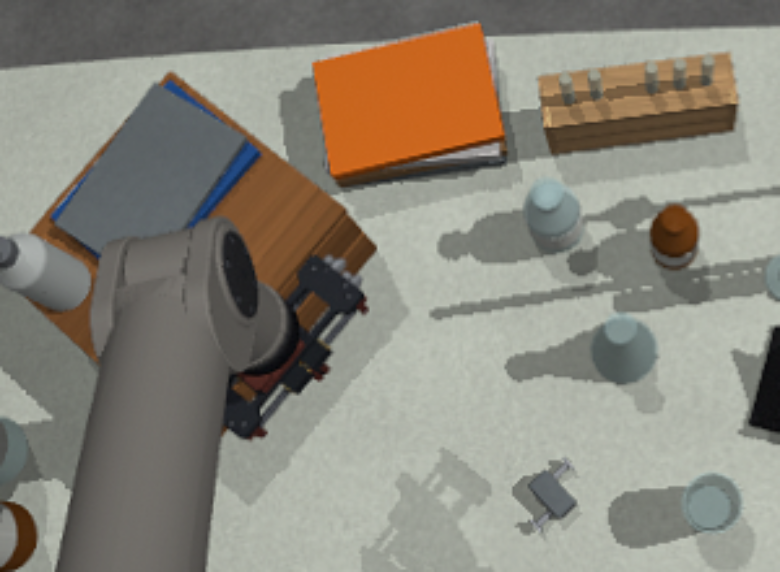

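The side crop shows the top drawer flush with the lower one (knobs at (227,158) and (331,193)) and the cradle empty. In both crops the bystanders stand where they were, and the gripper is clear of everything. I'm handing in.

```bash
python3 -m handwheel '[[-1,[0,0,0],0],[-1,[0,0,0],0]]' | head -2; python3 -c "
from plant import manip;print(manip.sign_off())"
```

```text
clock: 24.13
tool_pos: [0.5627, 0.1844, 0.2137]
the job is handed in; nothing more can be done
None
```

The pH meter lies flat, screen up, in the drawer compartment, the drawer is pushed shut to its stop, and nothing else on the bench has moved; the job was handed in at about 24 s.

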